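# Close the shield box and start its clamp bolt

### The job

Lower the lid of the shielded test box all the way shut, then start the square-headed brass clamp bolt in the lid without cross-threading it: turn it backward (anticlockwise from above) until it drops into its thread, then forward (clockwise) one full turn. Finish while holding: keep the bolt head firmly gripped and still between the fingers, with the lid shut, and leave the other things on the bench where they are.

Things in the scene. Friction and masses are not known exactly. Their poses are not given: they have to be found in the camera images.
- shield_box: open-topped cast aluminium box, fixed to the bench, 150 (its x) by 190 mm (its y), 55 mm tall without lid; boards and a brass threaded boss inside. Origin: centre of its underside on the bench; z up; its front (-x) faces the robot, the lid's hinge is at the far (+x) top edge. With the lid shut the bolt's axis is vertical at x = -45 mm, y = 0 in this frame
- lid_hinge (a point): the middle of the hinge line: box frame x = +75 mm, y = 0, z = 55 mm; axes as the box's
- lid (a joint): angle of the lid, rad: 0 shut, growing as the free front edge rises; starts 0.8 to 1.25, limit 1.4. The hinge is stiff (about 0.8 N m of friction): the lid stays where it is left and must be pushed all the way down. Lid: plate 150 x 190 x 6 mm; shut, its outer face is 61 mm above the bench. The outer face is bare except for the bolt head: push on either side of it
- lid_edge (a point): the middle of the lid's free front edge, on the outer face, 150 mm from the hinge; axes as the lid's (z is the outer face's normal, x points to the hinge)
- bolt: captive brass clamp bolt in the lid, 220 g: square head 26 x 26 mm, 24 mm tall, red dot at one corner, on a 16 mm shank. Origin: centre of the head's underside; z up along the bolt, x and y square to the flats. With the lid shut the origin is (76 mm - bolt_depth) above the bench. It slides and turns easily in the lid; its own weight carries it down unless it is gripped
- bolt_depth (a joint): how far the bolt has gone down through the lid, m; at 0 the head's underside is 15 mm above the lid, limit 0.0145 (lid open: it hangs there). Shutting the lid pushes it up: its thread rests on the boss's at 0.0005 to 0.002. Turned backward it climbs to 0 (5 mm a turn), then drops to about 0.005, in its thread; each full turn forward takes it 0.005 deeper, with up to 0.001 of play
- bolt_turn (a joint): angle of the bolt in the lid, rad, growing clockwise seen from above (forward); starts between -0.4 and 0.4. The angle of the drop differs each time and cannot be seen: it comes 0.7 to 2.3 rad back from the start, between -1.1 and -1.9. Turned back farther, the bolt climbs again (5 mm a turn). It turns very easily (0.01 N m) and does not spring back
- phone: black smartphone 150 x 76 x 8 mm lying on the bench, to be left alone; origin at the centre of its underside
- driver_red: red screwdriver 140 mm long lying on the bench, to be left alone; origin under its middle
- side_cutters: blue-handled side cutters 130 x 49 x 12 mm, to be left alone; origin under their middle
- tweezers_curved: curved steel tweezers 127 mm long, to be left alone; origin under their middle
- yellow_tin: round yellow tin, 53 mm wide, 20 mm tall, to be left alone; origin at the centre of its underside
- usb_stick: red USB stick 55 x 18 x 8 mm, to be left alone; origin at the centre of its underside

How it is judged:
On the way, in this order (a step that is already met when the one before it is completed fails the run):
1. the lid is shut, with the bolt resting on top of the boss's thread (value of joint lid below 0.015 rad and value of joint bolt_depth below 0.003 m), for 0.2 s.
2. turned backward under the shut lid, the bolt has dropped into its thread (value of joint lid below 0.015 rad and value of joint bolt_turn below -0.6 rad and value of joint bolt_depth between 0.0034 and 0.0065 m), for 0.2 s.
At the end, for the whole second after the job is handed in: the lid is shut (within 0.015 rad), the bolt is one turn into its thread (bolt_depth between 7.5 and 11.5 mm, that is within about a quarter of a turn), and the fingers still grip its head (more than 5 N) and hold it still (value of joint lid below 0.015 rad and value of joint bolt_depth between 0.0075 and 0.0115 m and contact force between the fingers and bolt above 5 N and angular speed of bolt below 0.15 rad/s and linear speed of bolt below 0.01 m/s); the arm keeps its last pose, push and grip.
It fails at once if a bystander is pushed more than 30 mm from its place (distance of any of phone, driver_red, side_cutters, tweezers_curved, yellow_tin, usb_stick from where it was at the start of the episode above 0.03 m).
It also fails if it takes over 72 s, if anything falls off the work surface, if the arm or the gripper's body presses on something with over 40 N, if the wrist force passes 120 N, or if a joint passes its speed limit or range.

### The arm

A 7-joint arm with a two-finger parallel gripper is mounted at the origin on a cart in front of the work surface, level with it; the furniture and walls round the work are solid. World frame = base frame: x ahead of the robot, y to its left, z up, the work surface at z = 0. Lengths are in m, angles in rad, forces in N, time in s.
With the tool pointing down it reaches from about 0.4 to 0.85 m from the base axis. Payload 10.4 kg.
Tool frame: the origin (TCP) lies midway between the tips of the shut fingers; the grasp point (between the pads) lies 19 mm behind it; z points along the fingers, y is the line along which they close (so a half turn about z gives the same grasp; the last joint's range is limited). The gripper opens to 85 mm and grips with 20 to 120 N. Pads are 22 mm wide; open, the fingers measure 114 mm over their backs; the gripper's body (76 mm by 85 mm) begins 54 mm behind the grasp point. The pads swing forward as they close: fully open they stand 13 mm farther back than shut.
Start: joints at [-1.257, 0.332, -0.065, 1.46, 0.022, 1.35, -0.088], TCP at [0.207, 0.59, 0.231] pointing down, gripper open.
Joint ranges: [-2.6, 2.6], [-0.5, 2.12], [-1.47, 1.34], [0.16, 2.42], [-1.27, 4.41], [0.06, 2.06], [-2.6, 2.6]. Speed limits (rad/s): [2.22, 2.22, 2.79, 2.79, 3.14, 3.14, 3.14].

### API

Orientations are given as a unit quaternion [x, y, z, w].
In Python, from workcell import state, snapshot, calibration, manip gives the robot as it stands.
- The arm moves only by the tool servo_tool, never from a script. Its arguments are lists of equal length, an entry for each row: "grip": the opening, from 0 (shut) to 1 (fully open); "slide": the shift along the world's x, y, z in mm, a list of three; "dr": the turn, a rotation vector about the world's x, y, z in rad, a list of three. A call has 1 to 8 rows; each row shifts and turns the commanded pose from where the row before left it; what a row does not reach is not made up. A row lasts 1/12 s, in which the tool goes at most 41.7 mm and 7.16 degrees, less where a joint would pass 70% of its speed; a pose out of reach is approached as far as the arm can. A call is refused whole if a number of a shift passes 41.7 or a number of a turn 0.125, either way. A call with a gripper value outside its range is refused whole. The fingers move at their own pace and stop on an object; the grip force is fixed at half the most. Time passes only in rows, so rows that do not move let the fingers close. It gives the time, the measured TCP pose, the force, the opening and the grip force at its end, in the units of the state.
- state(): the state, without advancing time (a new reading comes with each control period).
- snapshot(name): name is "side" or "top" or "wrist"; returns (picture, depth): 420x560x3 uint8, red, green, blue; 420x560 float32, m along the optical axis (not along the pixel's ray), 0 where there is no reading.
- calibration(name): a dict with "mtx" (3x3 intrinsics, pixels), "distortion" ([k1, k2, p1, p2, k3] as OpenCV has them; the pictures are not rectified), "position" and "orientation" of the camera in the world; the wrist camera has in their place "tool_from_camera" (4x4, takes a point from camera to tool coordinates, whose origin is the TCP and whose axes are the flange's). Camera axes: x right, y down, z forward; pixel columns grow to the right and rows downward; lengths in m; the calibration is good to about 2 mm. A picture is of the moment at which its call begins: read the wrist's pose just before it. calibration takes no time and is no camera call.
- manip.hand_in(): hands the job in; it is judged then, once.
The state is a dict: "clock": time; "q": joint angles; "joint_velocities": joint speeds; "joint_torque": joint torques, N m; "ee_pos": TCP position; "eef_rot": TCP orientation; "ft_force": force on the tool from outside, world axes, zero at the start; "torque": the same for the moment, N m; "opening": opening from 0.0 (shut) to 1.0 (fully open); "gripper_force": force on a finger pad.
Only numpy, scipy, OpenCV 4.12 (cv2) and the standard library are available. Lean on these libraries where they do the work, as an engineer would, in place of code of your own. Each camera call takes 0.05 s, during which the arm holds its last target. There are 200 camera calls.

## Working session

There is one attempt and no reset: what is moved stays moved. The work goes in short steps, Python scripts to look and compute and a tool call to move; the robot and the scene stay as the last step left them, time stands still between calls to the robot, and variables do not carry over. Pictures are saved under pics/ and viewed, at most 10 in all, crops included, and the job is handed in when it is done.

Besides the shell and the picture viewer there is one more tool, called after "Emit:" as name(argument=value, ...), one argument or row to a line, values as JSON. servo_tool: Moves the arm, as the interface text tells. Its arguments: {"type":"object","properties":{"grip":{"type":"array"},"slide":{"type":"array"},"dr":{"type":"array"}},"required":["grip","slide","dr"]}

```bash
mkdir -p pics; ls; python3 - <<'E'
from workcell import state, snapshot, calibration
import cv2, numpy as np
s=state(); print(s)
for n in("top","side"):
    c=calibration(n); print(n,c)
    p,d=snapshot(n); np.savez(f"pics/{n}.npz",p=p,d=d); cv2.imwrite(f"pics/{n}1.png",p[...,::-1])
print(calibration("wrist"))
E
```

```text
pics
{'clock': 0.0, 'q': array([-1.25661988,  0.33284688, -0.06470939,  1.46095848,  0.02157416,
        1.34988078, -0.08850346]), 'joint_velocities': array([ 6.59786198e-05, -4.35417966e-04,  1.45743947e-03, -2.71175459e-04,
       -1.52068358e-03, -2.10096930e-03,  8.07717906e-04]), 'joint_torque': array([-5.34653664e-04, -6.25450230e+01,  4.88062366e-02, -3.91627693e+01,
        1.63699617e-02,  9.55182390e-03, -2.24583130e-05]), 'ee_pos': array([0.20639588, 0.58953721, 0.23052335]), 'eef_rot': array([ 1.67583151e-01,  9.85857697e-01, -6.92608798e-04, -9.88275007e-05]), 'ft_force': array([ 0.4764215 , -0.03796468, -0.4213121 ]), 'torque': array([ 0.05410846, -0.02952583,  0.04016057]), 'gripper_force': 0.0, 'opening': 1.0017084519441508}
top {'mtx': array([[458.03807323,   0.        , 284.87376721],
       [  0.        , 458.03807323, 209.37393732],
       [  0.        ,   0.        ,   1.        ]]), 'distortion': array([0.04990898, 0.        , 0.        , 0.        , 0.        ]), 'position': array([0.29658337, 0.00793566, 1.09491275]), 'orientation': array([ 0.70999895, -0.697
[... 339 characters left out ...]
61120136]), 'orientation': array([ 0.8214605 , -0.18163971,  0.11734936, -0.52767299])}
{'mtx': array([[353.01581022,   0.        , 279.92243333],
       [  0.        , 353.01581022, 201.89204705],
       [  0.        ,   0.        ,   1.        ]]), 'distortion': array([-0.03972689,  0.        ,  0.        ,  0.        ,  0.        ]), 'tool_from_camera': array([[ 1.22393600e-03, -9.56855757e-01, -2.90560772e-01,
         7.49364869e-02],
       [ 9.99998271e-01,  1.57785526e-03, -9.83773580e-04,
         6.25782578e-04],
       [ 1.39979226e-03, -2.90559065e-01,  9.56856034e-01,
        -1.43138444e-01],
       [ 0.00000000e+00,  0.00000000e+00,  0.00000000e+00,
         1.00000000e+00]])}
```

View pics/top1.png

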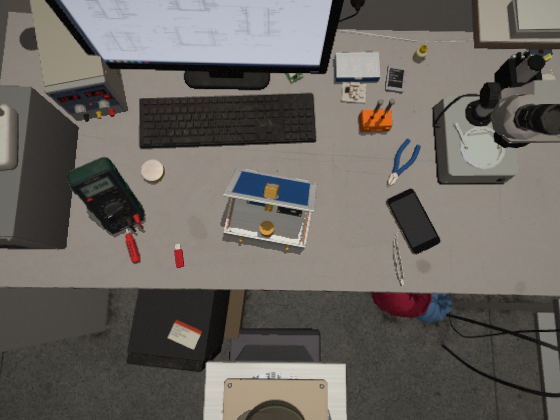

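View pics/side1.png

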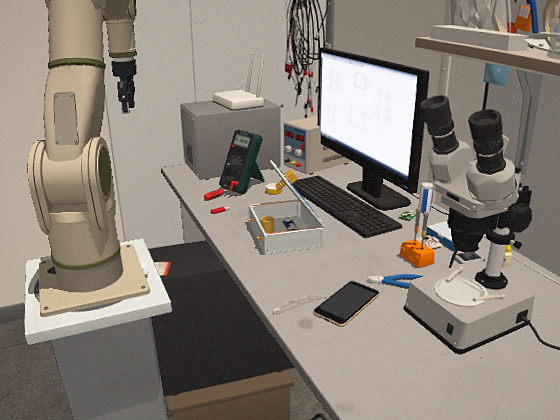

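The top view shows the box at about (267,215), with the lid standing open (blue underside) at about (270,190) and the boss at (267,228). The bystanders are well away from it. The side view shows the lid edge up at (272,165) and the bolt head behind it.

```bash
cat > h.py <<'E'
import numpy as np, cv2
from scipy.spatial.transform import Rotation as R
from workcell import state, snapshot, calibration
def rays(n,uv,st=None):
    c=calibration(n); uv=np.array(uv,float).reshape(-1,1,2)
    xy=cv2.undistortPoints(uv,c["mtx"],c["distortion"])[:,0]
    d=np.c_[xy,np.ones(len(xy))]
    if n=="wrist":
        M=c["tool_from_camera"]; Rt=R.from_quat(st["eef_rot"]).as_matrix()
        return Rt@M[:3,3]+st["ee_pos"], d@M[:3,:3].T@Rt.T
    return c["position"], d@R.from_quat(c["orientation"]).as_matrix().T
def plane(n,uv,z,st=None):
    o,d=rays(n,uv,st); return o+d*((z-o[2])/d[:,2])[:,None]
def pts(n,uv,dep,st=None):
    o,d=rays(n,uv,st); return o+d*np.array(dep)[:,None]
E
python3 - <<'E'
from h import *
t=np.load("pics/top.npz"); s=np.load("pics/side.npz")
a=cv2.resize(t["p"][160:260,210:330],None,fx=6,fy=6,interpolation=cv2.INTER_CUBIC)
b=cv2.resize(s["p"][150:265,230:340],None,fx=5,fy=5,interpolation=cv2.INTER_CUBIC)
cv2.imwrite("pics/topc.png",a[...,::-1]);cv2.imwrite("pics/sidec.png",b[...,::-1])
# depth points by region
for n,D,(r0,r1,c0,c1) in(("top",t["d"],(160,260,210,330)),):
    v,u=np.mgrid[r0:r1,c0:c1]; v=v.ravel();u=u.ravel()
    P=pts(n,np.c_[u,v],D[v,u])
    m=(P[:,2]>.048)&(P[:,2]<.062); q=P[m]
    print("rim",m.sum(), cv2.minAreaRect((q[:,:2]*1000).astype(np.float32)))
    hsv=cv2.cvtColor(t["p"],cv2.COLOR_RGB2HSV)[v,u]
    bl=(hsv[:,0]>95)&(hsv[:,0]<125)&(hsv[:,1]>120)&(P[:,2]>.06)
    q=P[bl]; c=q.mean(0); w=np.linalg.svd(q-c,full_matrices=False)[2]
    print("lid",bl.sum(),c,w, q[:,2].max())
E
```

```text
rim 574 ((499.0422058105469, 19.572555541992188), (189.54852294921875, 158.60623168945312), 80.3868179321289)
lid 1335 [0.52891069 0.01302638 0.1216006 ] [[-0.34431174 -0.02233121  0.93858976]
 [ 0.13203399  0.98862997  0.07195705]
 [-0.92952485  0.14870141 -0.33744843]] 1.09491275411403
```

View pics/topc.png

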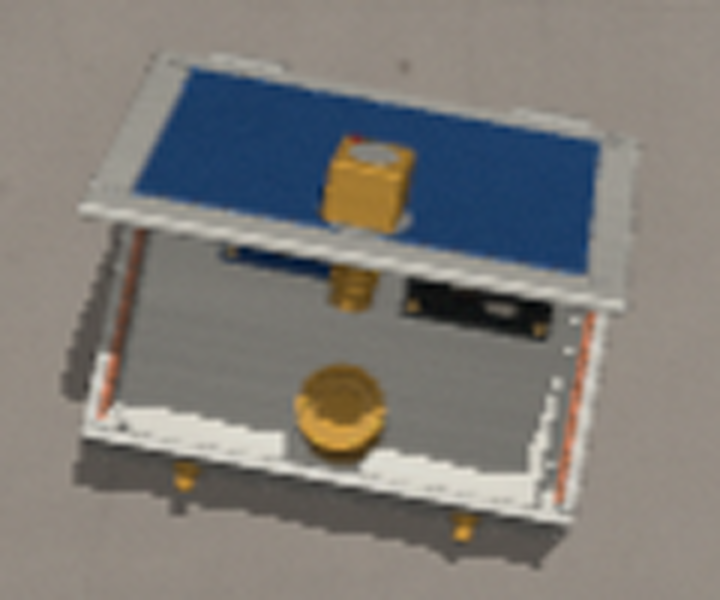

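View pics/sidec.png

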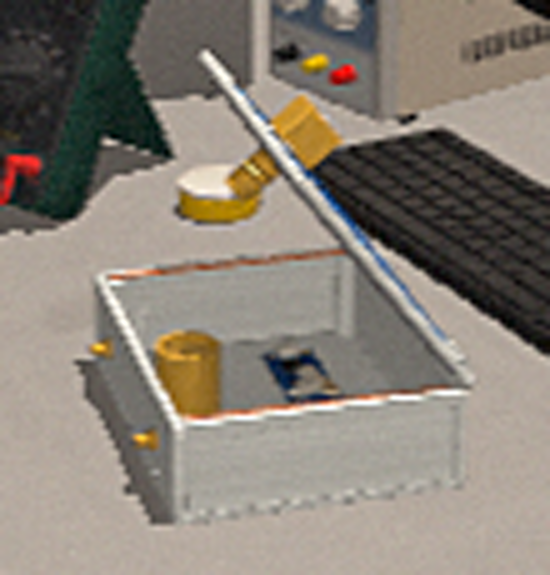

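```bash
python3 - <<'E'
from h import *
from scipy.optimize import brentq
c=lambda l:[(210+(x+.5)/6-.5,160+(y+.5)/6-.5) for x,y in l]
F=plane("top",c([(85,432),(572,518)]),.055)
print(F); w=F[1]-F[0]; print("w",np.linalg.norm(w))
y=-w/np.linalg.norm(w); x=np.array([y[1],-y[0],0]); yaw=np.arctan2(x[1],x[0])
org=F.mean(0)+.075*x; org[2]=0; print("yaw",yaw,"org",org)
H=org+.075*x+[0,0,.055]
o,d=rays("top",c([(80,208),(622,308)]))
for i in (0,1):
    f=lambda a: (lambda z:(lambda p:(p-H)@x+.15*np.cos(a))(o+d[i]*((z-o[2])/d[i,2])))(.055+.15*np.sin(a))
    A=np.linspace(.5,1.45,40); v=[f(a) for a in A]; print([brentq(f,A[k],A[k+1]) for k in range(39) if v[k]*v[k+1]<0])
bolt=org-.045*x; print("bolt",bolt,"x",x,"y",y)
# side depth check of front-left top
s=np.load("pics/side.npz"); k=lambda l:[(230+(a+.5)/5-.5,150+(b+.5)/5-.5) for a,b in l]
print("side rim near/far front, rear", plane("side",k([(178,423),(100,278),(468,390)]),.055))
t=np.load("pics/top.npz");p=t["p"];D=t["d"]
v,u=np.mgrid[160:260,210:330];v=v.ravel();u=u.ravel()
P=pts("top",np.c_[u,v],D[v,u]);h=cv2.cvtColor(p,cv2.COLOR_RGB2HSV)[v,u]
m=(h[:,0]>95)&(h[:,0]<125)&(h[:,1]>120)&(P[:,2]>.08)&(P[:,2]<.25);q=P[m]-np.median(P[m],0)
n=np.linalg.svd(q)[2][2] if 0 else np.linalg.eigh(q.T@q)[1][:,0]; print(m.sum(),n,np.median(P[m],0))
E
```

```text
[[ 0.438612    0.12353066  0.055     ]
 [ 0.40903659 -0.06202206  0.055     ]]
w 0.18789496264456465
yaw -0.15806128216434348 org [0.49788937 0.018949   0.        ]
[0.9362144903973515]
[0.9251048941912855]
bolt [0.45345032 0.02603218 0.        ] x [ 0.9875343  -0.15740395  0.        ] y [ 0.15740395  0.9875343  -0.        ]
side rim near/far front, rear [[ 0.40927461 -0.05900578  0.055     ]
 [ 0.43752678  0.11821076  0.055     ]
 [ 0.55323217 -0.08632006  0.055     ]]
1211 [ 0.78733859 -0.12567173  0.60357647] [0.52638666 0.00438624 0.12362   ]
```

Emit:
servo_tool(
  grip=[0,0,0,0,0,0,0,0],
  slide=[
    [0,-20,30],
    [20,-32,15],
    [22,-34,10],
    [22,-35,0],
    [22,-35,0],
    [22,-35,0],
    [22,-35,0],
    [22,-35,0],
  ],
  dr=[
    [0,0,-0.07],
    [0,0,-0.07],
    [0,0,-0.07],
    [0,0,-0.07],
    [0,0,-0.07],
    [0,0,-0.07],
    [0,0,-0.07],
    [0,0,-0.07],
  ],
)

```text
clock: 0.77
ee_pos: [0.3591, 0.3269, 0.2862]
eef_rot: [0.435, 0.9, 0.0, -0.0]
ft_force: [2.0, 0.5, -0.2]
opening: 0.001
gripper_force: 0.0
```

Emit:
servo_tool(
  grip=[0,0,0,0,0,0,0,0],
  slide=[
    [22,-35,0],
    [22,-35,0],
    [22,-35,0],
    [22,-35,0],
    [22,-35,0],
    [22,-35,0],
    [22,-35,0],
    [22,-20,0],
  ],
  dr=[
    [0,0,-0.07],
    [0,0,-0.07],
    [0,0,-0.07],
    [0,0,-0.07],
    [0,0,-0.07],
    [0,0,-0.07],
    [0,0,-0.07],
    [0,0,-0.07],
  ],
)

```text
clock: 1.43
ee_pos: [0.5352, 0.0591, 0.2866]
eef_rot: [0.668, 0.744, -0.0, 0.0]
ft_force: [0.5, 0.1, -0.3]
opening: -0.002
gripper_force: 0.0
```

Emit:
servo_tool(
  grip=[0,0,0,0,0,0,0,0],
  slide=[
    [0,0,-35],
    [0,0,-35],
    [0,0,-35],
    [0,0,-20],
    [0,0,-10],
    [-7,1,-7],
    [-7,1,-7],
    [-7,1,-7],
  ],
  dr=[
    [0,0,-0.05],
    [0,0,-0.05],
    [0,0,-0.05],
    [0,0,-0.05],
    [0,0,-0.05],
    [0,0,0],
    [0,0,0],
    [0,0,0],
  ],
)

```text
clock: 2.1
ee_pos: [0.5143, 0.0669, 0.1314]
eef_rot: [0.753, 0.658, 0.001, 0.001]
ft_force: [0.5, -2.2, 7.9]
opening: 0.004
gripper_force: 3.2
```

Emit:
servo_tool(
  grip=[0,0,0,0,0,0,0,0],
  slide=[
    [-5,1,-9],
    [-5,1,-7],
    [-5,0,-7],
    [-4,1,-7],
    [-4,0,-8],
    [-3,0,-8],
    [-2,0,-8],
    [-2,0,-8],
  ],
  dr=[
    [0,0,0],
    [0,0,0],
    [0,0,0],
    [0,0,0],
    [0,0,0],
    [0,0,0],
    [0,0,0],
    [0,0,0],
  ],
)

```text
clock: 2.77
ee_pos: [0.4842, 0.0707, 0.0686]
eef_rot: [0.753, 0.658, 0.001, 0.0]
ft_force: [3.9, 2.9, 5.8]
opening: -0.001
gripper_force: 3.4
```

Emit:
servo_tool(
  grip=[0,0,0,0,0,0],
  slide=[
    [0,0,-4],
    [0,0,-3],
    [0,0,-2],
    [0,0,-1],
    [0,0,0],
    [0,0,0],
  ],
  dr=[
    [0,0,0],
    [0,0,0],
    [0,0,0],
    [0,0,0],
    [0,0,0],
    [0,0,0],
  ],
)

```text
clock: 3.27
ee_pos: [0.4835, 0.0706, 0.0607]
eef_rot: [0.753, 0.658, 0.0, -0.001]
ft_force: [-15.7, -0.1, 44.0]
opening: 0.0
gripper_force: 22.0
```

Emit:
servo_tool(
  grip=[0,0,0,1,1,1,1,1],
  slide=[
    [0,0,10],
    [0,0,30],
    [0,0,30],
    [0,0,30],
    [-10,-15,30],
    [-10,-15,0],
    [-10,-15,0],
    [0,0,0],
  ],
  dr=[
    [0,0,0],
    [0,0,0],
    [0,0,0],
    [0,0,0],
    [0,0,0],
    [0,0,0],
    [0,0,0],
    [0,0,0],
  ],
)

```text
clock: 3.93
ee_pos: [0.4516, 0.0217, 0.1879]
eef_rot: [0.755, 0.656, -0.001, -0.0]
ft_force: [0.1, -0.3, -0.2]
opening: 0.705
gripper_force: 0.0
```

```bash
cat > look.py <<'E'
from h import *
import sys
s=state(); p,d=snapshot("wrist"); cv2.imwrite(f"pics/{sys.argv[1]}.png",p[...,::-1]); np.savez("pics/w.npz",p=p,d=d)
print(s["clock"],s["ee_pos"],s["eef_rot"],s["q"].round(3),s["opening"])
v,u=np.mgrid[0:420,0:560];v=v.ravel();u=u.ravel()
P=pts("wrist",np.c_[u,v],d[v,u],s)
h=cv2.cvtColor(p,cv2.COLOR_RGB2HSV)[v,u]
near=(np.hypot(P[:,0]-.4535,P[:,1]-.026)<.04)&(d[v,u]>0)
top=near&(P[:,2]>.08)&(P[:,2]<.12)&(h[:,0]>10)&(h[:,0]<32)&(h[:,1]>90)
zt=P[top][:,2]; hi=np.percentile(zt,90); T=top&(abs(P[:,2]-hi)<.004)
print("head",top.sum(),"z pct",np.percentile(zt,[50,75,90,97]))
r=cv2.minAreaRect((P[T][:,:2]*1000).astype(np.float32)); print("rect",r,"medz",np.median(P[T][:,2]))
red=near&((h[:,0]<6)|(h[:,0]>174))&(h[:,1]>140)&(P[:,2]>.075); print("red",red.sum(),P[red].mean(0) if red.any() else 0)
bl=(h[:,0]>95)&(h[:,0]<125)&(h[:,1]>120)&(P[:,2]>.03)&(P[:,2]<.1)
q=P[bl]; q0=np.median(q,0); A=np.linalg.lstsq(np.c_[q[:,:2]-q0[:2],np.ones(len(q))],q[:,2],rcond=None)[0]; print("lid",bl.sum(),q0,A)
E
python3 look.py w1
```

```text
3.9333 [0.45162007 0.02173633 0.18786856] [ 7.54505929e-01  6.56292581e-01 -8.09846998e-04 -4.42662612e-04] [-0.685 -0.048  0.528  1.977  0.026  1.208 -0.306] 0.7054135895119
head 946 z pct [0.09859378 0.09913632 0.09959797 0.0999878 ]
rect ((451.3189392089844, 29.5128173828125), (25.728118896484375, 24.95733070373535), 75.82233428955078) medz 0.0987823836231011
red 25 [0.46164348 0.03498973 0.09946965]
lid 26890 [0.49837784 0.03586413 0.0622988 ] [-8.0355987e-04 -6.8283581e-05  6.2297187e-02]
```

View pics/w1.png

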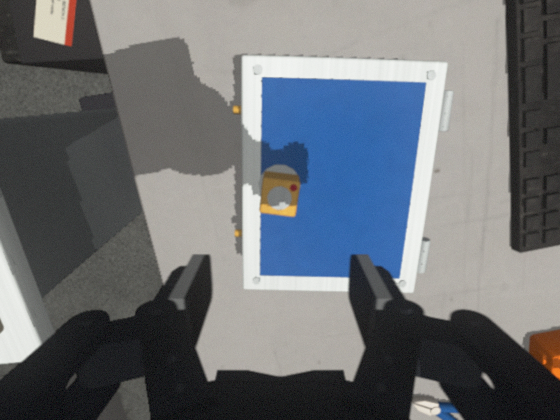

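The wrist view shows the lid flat and shut and the bolt head at about (280,197), with its dot at the upper right. Next I'll check the lid rectangle and the head's flat edges for centre and angle.

```bash
python3 - <<'E'
from h import *
s=state(); w=np.load("pics/w.npz"); p,d=w["p"],w["d"]
v,u=np.mgrid[0:420,0:560];v=v.ravel();u=u.ravel()
P=pts("wrist",np.c_[u,v],d[v,u],s)
m=(P[:,2]>.056)&(P[:,2]<.068)&(abs(P[:,0]-.498)<.13)&(abs(P[:,1]-.02)<.13)&(v<300)
r=cv2.minAreaRect((P[m][:,:2]*1000).astype(np.float32)); print(m.sum(),r)
a=np.deg2rad(r[2]); a=(a+np.pi/4)%(np.pi/2)-np.pi/4
print("yaw",a, "bolt",np.array(r[0])-45*np.array([np.cos(a),np.sin(a)]))
h=cv2.cvtColor(p,cv2.COLOR_RGB2HSV)[v,u]
n=(np.hypot(P[:,0]-.452,P[:,1]-.028)<.028)&(P[:,2]>.0955)&(P[:,2]<.104)
r=cv2.minAreaRect((P[n][:,:2]*1000).astype(np.float32));print(n.sum(),"top all colours",r)
c=cv2.resize(p[150:240,240:330],None,fx=6,fy=6,interpolation=cv2.INTER_CUBIC); cv2.imwrite("pics/w1c.png",c[...,::-1])
E
```

```text
41757 ((500.08135986328125, 22.589263916015625), (190.38479614257812, 158.65484619140625), 80.54146575927734)
yaw -0.16508256491323214 bolt [455.69314429  29.98428374]
1371 top all colours ((451.5243225097656, 30.774065017700195), (26.554441452026367, 25.97789192199707), 74.69161987304688)
```

View pics/w1c.png

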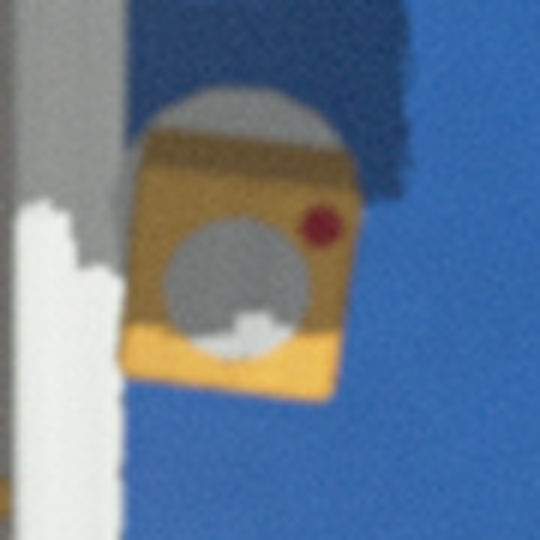

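Emit:
servo_tool(
  grip=[1,1,1,1],
  slide=[
    [0,2,-10],
    [0,2,-10],
    [0,0,0],
    [0,0,0],
  ],
  dr=[
    [0,0,-0.06],
    [0,0,-0.055],
    [0,0,0],
    [0,0,0],
  ],
)

```text
clock: 4.32
ee_pos: [0.453, 0.0291, 0.1676]
eef_rot: [0.789, 0.614, -0.001, -0.0]
ft_force: [0.1, 0.1, 1.2]
opening: 0.999
gripper_force: 0.0
```

```bash
python3 look.py w2; python3 -c "
from h import *
s=state();y=R.from_quat(s['eef_rot']).as_matrix()[:,1];print(np.degrees(np.arctan2(y[1],y[0])))"
```

```text
4.3167 [0.45295793 0.02913324 0.16758268] [ 7.89270087e-01  6.14045018e-01 -1.19023663e-03 -1.69418660e-04] [-0.686 -0.02   0.522  1.999  0.012  1.162 -0.418] 0.9992196387624557
head 1159 z pct [0.09856652 0.09912547 0.09961887 0.10009176]
rect ((451.5160827636719, 29.503402709960938), (25.75651741027832, 25.30866050720215), 75.3676986694336) medz 0.09878213139502483
red 29 [0.46069913 0.03550162 0.10503413]
lid 30747 [0.49926657 0.03659936 0.06234053] [-0.00049311 -0.00067492  0.06233886]
-14.241495668741441
```

Emit:
servo_tool(
  grip=[1,1,1,1,0,0,0,0],
  slide=[
    [-1,0,-30],
    [0,0,-30],
    [0,0,-30],
    [0,0,-9],
    [0,0,0],
    [0,0,0],
    [0,0,0],
    [0,0,0],
  ],
  dr=[
    [0,0,0],
    [0,0,0],
    [0,0,0],
    [0,0,0],
    [0,0,0],
    [0,0,0],
    [0,0,0],
    [0,0,0],
  ],
)

```text
clock: 5.03
ee_pos: [0.4537, 0.0293, 0.071]
eef_rot: [0.79, 0.613, 0.001, 0.0]
ft_force: [0.1, -0.9, 0.2]
opening: 0.458
gripper_force: 0.0
```

Emit:
servo_tool(
  grip=[0,0,0],
  slide=[
    [0,0,0],
    [0,0,0],
    [0,0,0],
  ],
  dr=[
    [0,0,0],
    [0,0,0],
    [0,0,0],
  ],
)

```text
clock: 5.28
ee_pos: [0.4523, 0.0294, 0.0704]
eef_rot: [0.79, 0.613, 0.0, -0.001]
ft_force: [-6.6, 0.3, 11.7]
opening: 0.292
gripper_force: 59.7
```

Emit:
servo_tool(
  grip=[0,0,0,0,0,0,0,0],
  slide=[
    [-1,0,0.8],
    [0,0,0.1],
    [0,0,0.1],
    [0,0,0.1],
    [0,0,0.1],
    [0,0,0.1],
    [0,0,0],
    [0,0,0],
  ],
  dr=[
    [0,0,0],
    [0,0,0.12],
    [0,0,0.12],
    [0,0,0.12],
    [0,0,0.12],
    [0,0,0.12],
    [0,0,0],
    [0,0,0],
  ],
)

```text
clock: 5.95
ee_pos: [0.4515, 0.0294, 0.0712]
eef_rot: [0.575, 0.818, 0.0, -0.0]
ft_force: [-3.3, 2.5, 4.7]
opening: 0.291
gripper_force: 60.0
```

Emit:
servo_tool(
  grip=[0,0,0,0,0,0,0],
  slide=[
    [0,0,0.3],
    [0,0,0.1],
    [0,0,0.1],
    [0,0,0.1],
    [0,0,0.1],
    [0,0,0],
    [0,0,0],
  ],
  dr=[
    [0,0,0.12],
    [0,0,0.12],
    [0,0,0.12],
    [0,0,0.12],
    [0,0,0.12],
    [0,0,0],
    [0,0,0],
  ],
)

```text
clock: 6.53
ee_pos: [0.4508, 0.029, 0.0716]
eef_rot: [0.308, 0.951, -0.0, -0.001]
ft_force: [-6.8, 0.8, 8.3]
opening: 0.294
gripper_force: 60.4
```

Emit:
servo_tool(
  grip=[0,0,0,0,0,0,0,0],
  slide=[
    [-0.8,0,0.5],
    [0,0,0.1],
    [0,0,0.1],
    [0,0,0],
    [0,0,0],
    [0,0,0],
    [0,0,0],
    [0,0,0],
  ],
  dr=[
    [0,0,0.12],
    [0,0,0.12],
    [0,0,0.12],
    [0,0,0.12],
    [0,0,0.12],
    [0,0,0.12],
    [0,0,0.12],
    [0,0,0],
  ],
)

```text
clock: 7.2
ee_pos: [0.4505, 0.028, 0.0718]
eef_rot: [-0.109, 0.994, -0.0, -0.0]
ft_force: [-0.9, -4.2, -2.5]
opening: 0.295
gripper_force: 59.1
```

Emit:
servo_tool(
  grip=[1,1,1,1,1,1,1,1],
  slide=[
    [0,0,0],
    [0,0,0],
    [0,0,0],
    [0,0,0],
    [0,0,30],
    [0,0,35],
    [0,0,35],
    [0,0,0],
  ],
  dr=[
    [0,0,0],
    [0,0,0],
    [0,0,0],
    [0,0,0],
    [0,0,0],
    [0,0,0],
    [0,0,0],
    [0,0,0],
  ],
)

```text
clock: 7.87
ee_pos: [0.454, 0.0295, 0.1784]
eef_rot: [-0.108, 0.994, 0.001, 0.005]
ft_force: [1.9, 0.1, 0.0]
opening: 1.001
gripper_force: 0.0
```

```bash
sleep 0; python3 look.py w3; python3 -c "
from h import *
s=state();y=R.from_quat(s['eef_rot']).as_matrix()[:,1];print(np.degrees(np.arctan2(y[1],y[0])))"
```

```text
7.8667 [0.45395742 0.0295313  0.17835757] [-1.07919178e-01  9.94148466e-01  9.66724884e-04  4.61992125e-03] [-0.543 -0.03   0.376  1.985  0.01   1.175  1.616] 1.0010295586622835
head 1008 z pct [0.09507073 0.09558246 0.09604834 0.0964754 ]
rect ((450.38934326171875, 28.756406784057617), (25.816650390625, 25.15835189819336), 11.578092575073242) medz 0.09522691197455391
red 30 [0.43982348 0.03387013 0.1249317 ]
lid 24708 [0.49282091 0.01409046 0.06214588] [-0.00083404 -0.00126116  0.06215468]
102.41350987458529
```

View pics/w3.png

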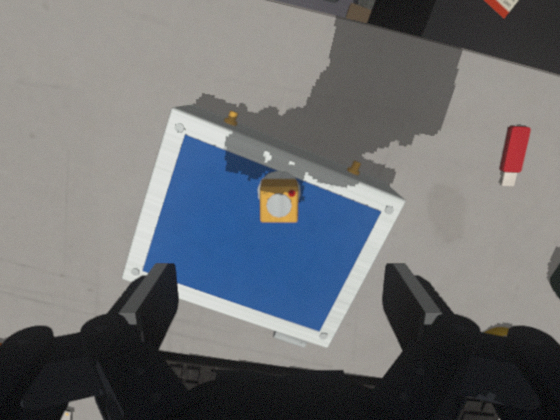

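Emit:
servo_tool(
  grip=[1,1,1,1,1],
  slide=[
    [0,0,-35],
    [0,0,-35],
    [0,0,-30],
    [0,0,0],
    [0,0,0],
  ],
  dr=[
    [0,0,0],
    [0,0,0],
    [0,0,0],
    [0,0,0],
    [0,0,0],
  ],
)

```text
clock: 8.33
ee_pos: [0.4495, 0.0286, 0.0712]
eef_rot: [-0.108, 0.994, -0.0, -0.002]
ft_force: [0.8, 0.2, 0.3]
opening: 1.002
gripper_force: 0.0
```

Emit:
servo_tool(
  grip=[0,0,0,0,0,0,0,0],
  slide=[
    [1.2,0.3,0],
    [0,0,0],
    [0,0,0],
    [0,0,0],
    [0,0,0],
    [0,0,0],
    [0,0,0],
    [0,0,0],
  ],
  dr=[
    [0,0,0],
    [0,0,0],
    [0,0,0],
    [0,0,0],
    [0,0,0],
    [0,0,0],
    [0,0,0],
    [0,0,0],
  ],
)

```text
clock: 9.0
ee_pos: [0.4527, 0.0286, 0.073]
eef_rot: [-0.108, 0.994, -0.0, 0.001]
ft_force: [-0.3, -4.3, 5.7]
opening: 0.289
gripper_force: 62.0
```

Emit:
servo_tool(
  grip=[0,0,0,0,0,0,0,0],
  slide=[
    [-0.5,-0.7,-0.1],
    [0,0,-0.1],
    [0,0,-0.1],
    [0,0,-0.1],
    [0,0,-0.1],
    [0,0,-0.1],
    [0,0,-0.1],
    [0,0,-0.1],
  ],
  dr=[
    [0,0,-0.12],
    [0,0,-0.12],
    [0,0,-0.12],
    [0,0,-0.12],
    [0,0,-0.12],
    [0,0,-0.12],
    [0,0,-0.12],
    [0,0,-0.12],
  ],
)

```text
clock: 9.67
ee_pos: [0.4525, 0.0277, 0.0722]
eef_rot: [0.366, 0.931, 0.0, 0.001]
ft_force: [-0.1, -5.0, 5.3]
opening: 0.289
gripper_force: 61.9
```

Emit:
servo_tool(
  grip=[0,0,0,0,0,0,0,0],
  slide=[
    [0,-0.4,-0.1],
    [0,0,-0.1],
    [0,0,-0.1],
    [0,0,-0.1],
    [0,0,-0.1],
    [0,0,-0.1],
    [0,0,-0.1],
    [0,0,-0.1],
  ],
  dr=[
    [0,0,-0.12],
    [0,0,-0.12],
    [0,0,-0.12],
    [0,0,-0.12],
    [0,0,-0.12],
    [0,0,-0.12],
    [0,0,-0.12],
    [0,0,-0.12],
  ],
)

```text
clock: 10.33
ee_pos: [0.4518, 0.0273, 0.0712]
eef_rot: [0.754, 0.657, 0.0, 0.0]
ft_force: [-1.9, -3.6, 7.0]
opening: 0.293
gripper_force: 62.2
```

Emit:
servo_tool(
  grip=[0,0,0,0,0,0,0,0],
  slide=[
    [0,0,-0.1],
    [0,0,-0.1],
    [0,0,-0.1],
    [0,0,-0.1],
    [0,0,-0.1],
    [0,0,-0.1],
    [0,0,-0.1],
    [0,0,-0.1],
  ],
  dr=[
    [0,0,-0.12],
    [0,0,-0.12],
    [0,0,-0.12],
    [0,0,-0.12],
    [0,0,-0.12],
    [0,0,-0.12],
    [0,0,-0.12],
    [0,0,-0.12],
  ],
)

```text
clock: 11.0
ee_pos: [0.4511, 0.0277, 0.0703]
eef_rot: [0.972, 0.235, -0.0, -0.0]
ft_force: [-6.1, -2.1, 10.5]
opening: 0.286
gripper_force: 62.7
```

Emit:
servo_tool(
  grip=[0,0,0,0,0,0,0,0],
  slide=[
    [-0.6,-0.2,0],
    [0,0,0],
    [0,0,-0.1],
    [0,0,-0.1],
    [0,0,-0.1],
    [0,0,-0.1],
    [0,0,-0.1],
    [0,0,-0.1],
  ],
  dr=[
    [0,0,-0.12],
    [0,0,-0.12],
    [0,0,-0.12],
    [0,0,-0.12],
    [0,0,-0.12],
    [0,0,-0.12],
    [0,0,-0.12],
    [0,0,-0.12],
  ],
)

```text
clock: 11.67
ee_pos: [0.451, 0.0284, 0.0697]
eef_rot: [0.971, -0.24, -0.0, -0.0]
ft_force: [-2.5, 2.1, 6.9]
opening: 0.291
gripper_force: 62.2
```

```bash
python3 -c "
from h import *
s=state();print(s['q'].round(2),s['torque'],s['ft_force'],s['ee_pos'],s['opening'])
y=R.from_quat(s['eef_rot']).as_matrix()[:,1];print(np.degrees(np.arctan2(y[1],y[0])))"
```

```text
[-0.82  0.13  0.7   2.11 -0.1   0.93 -2.12] [0.15084461 0.59912366 0.0197593 ] [-2.49531027  2.08534158  6.91390873] [0.45097715 0.02841301 0.06969411] 0.2912928455334837
-117.82844455145968
```

Emit:
servo_tool(
  grip=[1,1,1,1,1,1,1,1],
  slide=[
    [0,0,0],
    [0,0,0],
    [0,0,0],
    [0,0,0],
    [0,0,35],
    [0,0,35],
    [0,0,30],
    [0,0,0],
  ],
  dr=[
    [0,0,0],
    [0,0,0],
    [0,0,0],
    [0,0,0],
    [0,0,0],
    [0,0,0],
    [0,0,0.12],
    [0,0,0.12],
  ],
)

```text
clock: 12.33
ee_pos: [0.4536, 0.0281, 0.1743]
eef_rot: [0.993, -0.117, 0.003, -0.002]
ft_force: [0.9, 1.2, 0.7]
opening: 1.0
gripper_force: 0.0
```

Emit:
servo_tool(
  grip=[1,1,1,1,1,1,1,1],
  slide=[
    [0,0,0],
    [0,0,0],
    [0,0,0],
    [0,0,0],
    [0,0,0],
    [0,0,0],
    [0,0,0],
    [0,0,0],
  ],
  dr=[
    [0,0,0.12],
    [0,0,0.12],
    [0,0,0.12],
    [0,0,0.12],
    [0,0,0.12],
    [0,0,0.12],
    [0,0,0.12],
    [0,0,0.12],
  ],
)

```text
clock: 13.0
ee_pos: [0.4508, 0.0278, 0.169]
eef_rot: [0.935, 0.356, 0.0, 0.0]
ft_force: [-0.2, 0.6, 0.4]
opening: 0.998
gripper_force: 0.0
```

Emit:
servo_tool(
  grip=[1,1,1,1,1,1,1,1],
  slide=[
    [0,0,0],
    [0,0,0],
    [0,0,0],
    [0,0,0],
    [0,0,0],
    [0,0,0],
    [0,0,0],
    [0,0,0],
  ],
  dr=[
    [0,0,0.12],
    [0,0,0.12],
    [0,0,0.12],
    [0,0,0.12],
    [0,0,0.12],
    [0,0,0.12],
    [0,0,0.12],
    [0,0,0.12],
  ],
)

```text
clock: 13.67
ee_pos: [0.4508, 0.0278, 0.169]
eef_rot: [0.665, 0.747, 0.0, 0.0]
ft_force: [0.5, -0.5, 0.0]
opening: 0.999
gripper_force: 0.0
```

Emit:
servo_tool(
  grip=[1,1,1,1,1,1,1,1],
  slide=[
    [0,0,0],
    [0,0,0],
    [0,0,0],
    [0,0,0],
    [0,0,0],
    [0,0,0],
    [0,0,0],
    [0,0,0],
  ],
  dr=[
    [0,0,0.12],
    [0,0,0.12],
    [0,0,0.12],
    [0,0,0.12],
    [0,0,0.12],
    [0,0,0.12],
    [0,0,0.12],
    [0,0,0.12],
  ],
)

```text
clock: 14.33
ee_pos: [0.4508, 0.0278, 0.169]
eef_rot: [0.245, 0.97, 0.0, -0.0]
ft_force: [-0.1, 0.5, 0.3]
opening: 1.003
gripper_force: 0.0
```

```bash
python3 look.py w4; python3 -c "
from h import *
s=state();y=R.from_quat(s['eef_rot']).as_matrix()[:,1];print(np.degrees(np.arctan2(y[1],y[0])))"
```

```text
14.3333 [0.4507645  0.02778792 0.16899816] [ 2.44581539e-01  9.69628728e-01  2.99101929e-05 -2.49541608e-06] [-0.968 -0.054  0.799  2.014  0.042  1.166  0.89 ] 1.0033821349713687
head 1030 z pct [0.09198487 0.09250063 0.09289873 0.09334159]
rect ((450.6675109863281, 29.087589263916016), (25.371742248535156, 26.059371948242188), 61.262939453125) medz 0.09209766905558324
red 27 [0.4516673  0.02149541 0.12308013]
lid 25543 [0.49262732 0.02146395 0.06217304] [-0.00045734 -0.00132634  0.06217866]
62.20236554233912
```

View pics/w4.png

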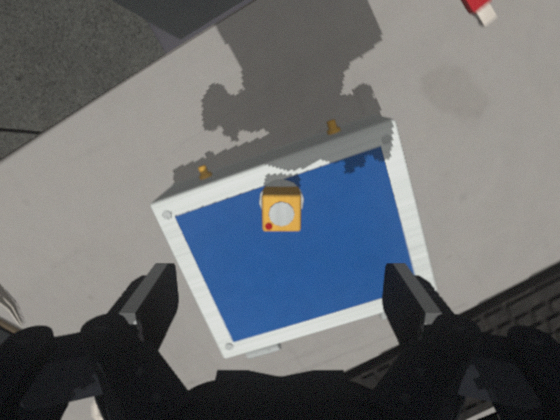

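Emit:
servo_tool(
  grip=[1,1,1,1,0,0,0,0],
  slide=[
    [0.2,0.5,-35],
    [0,0,-35],
    [0,0,-31],
    [0,0,0],
    [0,0,0],
    [0,0,0],
    [0,0,0],
    [0,0,0],
  ],
  dr=[
    [0,0,0],
    [0,0,0],
    [0,0,0],
    [0,0,0],
    [0,0,0],
    [0,0,0],
    [0,0,0],
    [0,0,0],
  ],
)

```text
clock: 15.05
ee_pos: [0.4522, 0.0289, 0.0697]
eef_rot: [0.248, 0.969, 0.001, 0.001]
ft_force: [-0.2, -0.6, -0.5]
opening: 0.458
gripper_force: 0.0
```

Emit:
servo_tool(
  grip=[0,0,0],
  slide=[
    [0,0,0],
    [0,0,0],
    [0,0,0],
  ],
  dr=[
    [0,0,0],
    [0,0,0],
    [0,0,0],
  ],
)

```text
clock: 15.3
ee_pos: [0.4516, 0.0285, 0.069]
eef_rot: [0.248, 0.969, 0.001, 0.0]
ft_force: [-2.9, -1.0, 6.8]
opening: 0.289
gripper_force: 62.0
```

Gripped at 0.069. I'll turn forward the remaining 2.4 rad or so.

Emit:
servo_tool(
  grip=[0,0,0,0,0,0,0,0],
  slide=[
    [-0.4,0,0],
    [0,0,-0.1],
    [0,0,-0.1],
    [0,0,-0.1],
    [0,0,-0.1],
    [0,0,-0.1],
    [0,0,-0.1],
    [0,0,-0.1],
  ],
  dr=[
    [0,0,-0.12],
    [0,0,-0.12],
    [0,0,-0.12],
    [0,0,-0.12],
    [0,0,-0.12],
    [0,0,-0.12],
    [0,0,-0.12],
    [0,0,-0.12],
  ],
)

```text
clock: 15.97
ee_pos: [0.4519, 0.0285, 0.0685]
eef_rot: [0.67, 0.743, 0.001, 0.001]
ft_force: [0.0, -1.7, 6.0]
opening: 0.295
gripper_force: 61.7
```

Emit:
servo_tool(
  grip=[0,0,0,0,0,0,0,0],
  slide=[
    [0,0,0],
    [0,0,-0.1],
    [0,0,-0.1],
    [0,0,-0.1],
    [0,0,-0.1],
    [0,0,-0.1],
    [0,0,-0.1],
    [0,0,-0.1],
  ],
  dr=[
    [0,0,-0.12],
    [0,0,-0.12],
    [0,0,-0.12],
    [0,0,-0.12],
    [0,0,-0.12],
    [0,0,-0.12],
    [0,0,-0.12],
    [0,0,-0.12],
  ],
)

```text
clock: 16.63
ee_pos: [0.4521, 0.0283, 0.0677]
eef_rot: [0.937, 0.349, 0.002, 0.0]
ft_force: [1.2, -2.0, 4.0]
opening: 0.292
gripper_force: 61.6
```

Emit:
servo_tool(
  grip=[0,0,0,0,0,0,0,0],
  slide=[
    [0,0,0],
    [0,0,-0.1],
    [0,0,-0.1],
    [0,0,-0.1],
    [0,0,0],
    [0,0,0],
    [0,0,0],
    [0,0,0],
  ],
  dr=[
    [0,0,-0.12],
    [0,0,-0.12],
    [0,0,-0.12],
    [0,0,-0.12],
    [0,0,0],
    [0,0,0],
    [0,0,0],
    [0,0,0],
  ],
)

```text
clock: 17.3
ee_pos: [0.4522, 0.0282, 0.0674]
eef_rot: [0.993, 0.12, 0.002, 0.0]
ft_force: [2.3, -3.2, 5.8]
opening: 0.292
gripper_force: 61.7
```

```bash
python3 look.py w5; python3 -c "
from h import *
s=state();print(s['q'].round(2),s['joint_velocities'].round(3),s['ft_force'],s['gripper_force'],s['opening'])
y=R.from_quat(s['eef_rot']).as_matrix()[:,1];print(np.degrees(np.arctan2(y[1],y[0])))"
```

```text
17.3 [0.4521732  0.02818232 0.06741846] [9.92827171e-01 1.19548736e-01 1.51737198e-03 7.92189195e-05] [-1.273  0.273  1.24   2.127 -0.32   0.945 -1.185] 0.2917536451538224
head 2986 z pct [0.08990732 0.09043082 0.09087817 0.09150362]
rect ((451.613037109375, 28.807750701904297), (26.642580032348633, 25.893497467041016), 14.18464183807373) medz 0.09007305198522465
red 79 [0.44116661 0.03499086 0.0907733 ]
lid 88163 [0.50761476 0.02803904 0.06236384] [-0.00120627 -0.00111672  0.06236756]
[-1.27  0.27  1.24  2.13 -0.32  0.95 -1.18] [ 0.001 -0.002  0.001  0.001 -0.002  0.001  0.   ] [ 2.23008485 -2.71541214  5.30392205] 61.69248104095459 0.29282477589052885
-76.26995065181106
```

```bash
python3 -c "
from workcell import manip
print(manip.hand_in())"
```

```text
the job is handed in; nothing more can be done
None
```

I shut the lid, turned the bolt back about 2.0 rad until it dropped into its thread, then turned it forward about one full turn (estimated depth about 10 mm). I handed the job in still gripping the head at about 62 N, but the hand-in returned no verdict.

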